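Press the pressure weight onto the cooker's vent pipe

ROBOT

A 6-joint arm with a two-finger parallel gripper is mounted at the origin on the work surface. World frame = base frame: x ahead of the robot, y to its left, z up, the work surface at z = 0. Lengths are in m, angles in degrees, forces in N, time in s.
With the tool pointing down it reaches from about 0.35 to 0.875 m from the base axis. Payload 4.2 kg.
Tool frame: the origin (TCP) lies at the very end of the fingers, on their centre line; the grasp point (between the pads) lies 19 mm behind it; z points along the fingers, y is the line along which they close (so a half turn about z gives the same grasp; the last joint's range is limited). The gripper opens to 87 mm and grips with 3 to 60 N. Pads are 19 mm wide; open, the fingers measure 117 mm over their backs; the gripper's body (75 mm by 190 mm) begins 51 mm behind the grasp point.
Start: joints at [-53.251, 22.042, 0.453, 0, -68.411, -14.817], TCP at [0.233, -0.58, 0.223] pointing down, gripper open.
Joint ranges: [-179.83, 179.83], [-69.29, 118.12], [-61.27, 80.66], [-181.25, 117.63], [-171.15, -9.14], [-177.46, 177.46]. Speed limits (degrees/s): [159.86, 159.86, 180, 180, 180, 180].

INTERFACE

Orientations are given as a 3x3 rotation matrix whose columns are the frame's x, y, z axes.
In Python, from station import sense, cams, r gives the robot as it stands. The module is installed in compiled form; this text tells all that it offers.
- The arm moves only by the tool step_arm, never from a script. Its argument "targets" is text: rows parted by semicolons, each of 4 numbers parted by spaces: the shift along the tool's x, y, z in cm, then the turn about the tool's z in degrees. In form: x y z turn; .... A call has 1 to 12 rows; each row shifts and turns the commanded pose from where the row before left it, along the tool's axes as they then stand; what a row does not reach is not made up. A row lasts 1/12 s, in which the tool goes at most 41.7 mm and 7.16 degrees, less where a joint would pass 70% of its speed; a pose out of reach is approached as far as the arm can. A call with a gripper value outside its range is refused whole. "claw" is the finger opening in cm, from 0 to 8.7, set as the call begins (left out, the last holds). The fingers move at their own pace and stop on an object; the grip force is fixed at half the most. Time passes only in rows, so rows that do not move let the fingers close. It gives the time, the measured TCP pose, the force, the opening and the grip force at its end, in the units of the state.
- sense(): the state, without advancing time (a new reading comes with each control period).
- cams.capture(name): name is "side" or "top" or "wrist"; returns a dict with "frame" (384x512x3 uint8, blue, green, red), "vertical_fov" (degrees; the focal length in pixels is half the picture's height over the tangent of half this angle, whatever the lens; pixels are square), "cx", "cy" (the principal point, pixels), "eye" and "rotation" of the camera in the world; the wrist camera has in their place "tool_from_camera" (4x4, takes a point from camera to tool coordinates, whose origin is the TCP and whose axes are the flange's). Camera axes: x right, y down, z forward; pixel columns grow to the right and rows downward; lengths in m; the calibration is good to about 2 mm. A picture is of the moment at which its call begins: read the wrist's pose just before it. There is no depth.
- r.finish_job(): hands the job in; it is judged then, once.
The state is a dict: "time_s": time; "joints": joint angles; "joint_velocities": joint speeds; "effort": joint torques, N m; "tcp_pos": TCP position; "ee_rot": TCP orientation; "wrist_force": force on the tool from outside, world axes, zero at the start; "moment": the same for the moment, N m; "gripper_width": opening from 0.0 (shut) to 1.0 (fully open); "gripper_force": force on a finger pad.
Only numpy, scipy, OpenCV 4.12 (cv2) and the standard library are available. Lean on these libraries where they do the work, as an engineer would, in place of code of your own. Each camera call takes 0.05 s, during which the arm holds its last target. There are 200 camera calls.

TASK

Pick up the small steel pressure weight standing on the plywood board, set it open end down over the vent pipe in the middle of the pressure cooker's lid, and press it straight down, firmly but without brute force, until it clicks past the catch and is fully home. Do not let go: keep pressing after the click and finish while still holding the weight pressed down, with the cooker left standing where it is. Leave the spatula, the spoon and the colander alone.

Things in the scene. Friction and masses are not known exactly. Their poses are not given: they have to be found in the camera images.
- weight_mid (a point): Centre of the pressure weight, half-way up: a loose stainless steel cylinder, 30 mm in diameter, 48 mm tall, 0.09 to 0.14 kg, with a chamfered flat top and a shallow groove round it 29 mm above its foot; the side is smooth from 31 to 44 mm up. It stands open end down on the board; this point is then 24 mm above the board, 42 mm above the work surface. z is up its axis; it is round.
- vent_tip (a point): Top of the vent pipe, the upright steel stud in the middle of the cooker's lid (the lower brass safety plug beside it is not it), 152 mm above the cooker's underside, 170 mm above the work surface; z is up the pipe. When the weight is fully home the ceiling of its bore rests on the tip and weight_mid coincides with this point.
- cooker: Closed aluminium pressure cooker, loose on the board, 2 to 3.5 kg: pot 176 mm in diameter, lid 188 mm, its edge 92 to 106 mm and its flat-domed centre 118 mm above the underside. A black double handle, 26 mm wide, reaches 240 mm out along the cooker's +x, 72 to 109 mm above the underside; a short helper handle reaches 126 mm along -x. Origin: centre of the underside; z up.
- weight: The same pressure weight; origin at the centre of its foot, 24 mm below weight_mid. Its underside is a flared mouth, 23 mm wide, narrowing to a 13 mm bore at 5 mm up; the bore has an inner groove and ends in a flat ceiling 24 mm above the foot, level with weight_mid.
- vent: The vent pipe, fixed to the lid: 11 mm in diameter, tapered to 6 mm at the tip, standing 26 mm above a 21 mm wide, 8 mm high hexagon nut. Four rounded spring catches bulge from it 12 mm below the tip: the weight meets them with weight_mid about 10 mm above vent_tip; pushing over them takes some 8 to 20 N, then the force drops and the last 5 mm go by themselves. Origin at the nut's foot.
- board: Fixed plywood board, 600 x 1020 mm, 18 mm thick, on the work surface, that carries the cooker, the weight and the utensils; origin at the centre of its underside.
- spatula: Bystander: flat orange silicone spatula, 280 mm long, up to 58 mm wide, 12 mm high, lying along its x axis; origin under its middle.
- spoon: Bystander: stainless serving spoon, 260 mm long, 62 mm wide at the bowl, 16 mm high, lying along its x axis; origin under its middle.
- colander: Bystander: yellow plastic colander, 210 mm wide (260 mm over its two handles, which lie along its y axis), 90 mm high, standing on the board; origin at the centre of its foot.

How it is judged:
By the outcome, as a careful person would: the job done as asked, in the order asked, and still so for the second after the job is handed in, while the arm keeps its last pose, push and grip.
It also fails if it takes over 48 s, if anything falls off the work surface, if the arm or the gripper's body presses on something with over 40 N, if the wrist force passes 120 N, or if a joint passes its speed limit or range.

## Working session

There is one attempt and no reset: what is moved stays moved. The work goes in short steps, Python scripts to look and compute and a tool call to move; the robot and the scene stay as the last step left them, time stands still between calls to the robot, and variables do not carry over. Pictures are saved under pics/ and viewed, at most 10 in all, crops included, and the job is handed in when it is done.

Besides the shell and the picture viewer there is one more tool, called after ">>>" in YAML: its name, and indented under it one key for each argument. step_arm: Moves the arm, as the interface text tells. Its arguments: {"type":"object","properties":{"targets":{"type":"string"},"claw":{"type":"number"}},"required":["targets"]}

```bash
mkdir -p pics
cat > h.py <<'E'
import numpy as np, cv2
from station import sense, cams, r
def shot(n,f):
    s=sense(); c=cams.capture(n); cv2.imwrite(f'pics/{f}.png',c['frame']); 
    if 'tool_from_camera' in c:
        T=np.array(c['tool_from_camera']); R=np.array(s['ee_rot'])
        c['eye']=R@T[:3,3]+np.array(s['tcp_pos']); c['rotation']=R@T[:3,:3]
    d={k:np.array(c[k]) for k in('vertical_fov','cx','cy','eye','rotation')}
    np.savez(f'pics/{f}.npz',**d); return c
def ray(f,u,v):
    c=np.load(f'pics/{f}.npz'); F=192/np.tan(np.radians(c['vertical_fov'])/2)
    d=c['rotation']@np.array([(u-c['cx'])/F,(v-c['cy'])/F,1]); return c['eye'],d
def atz(f,u,v,z):
    e,d=ray(f,u,v); return e+d*(z-e[2])/d[2]
def px(f,p):
    c=np.load(f'pics/{f}.npz'); F=192/np.tan(np.radians(c['vertical_fov'])/2)
    q=c['rotation'].T@(np.array(p)-c['eye']); return F*q[0]/q[2]+c['cx'],F*q[1]/q[2]+c['cy']
def tri(*o):
    A=np.zeros((3,3));b=np.zeros(3)
    for a in o:
        e,d=ray(*a); d=d/np.linalg.norm(d); P=np.eye(3)-np.outer(d,d); A+=P; b+=P@e
    return np.linalg.solve(A,b)
E
python3 - <<'E'
from h import *
a=[shot(n,n+'1') for n in('top','side')]
for c in a: print(c['eye'],c['rotation'],c['vertical_fov'],c['cx'],c['cy'])
s=sense();print(s['tcp_pos'],s['ee_rot'],s['wrist_force'],s['time_s'])
E
```

```text
[ 0.35462114 -0.0125453   1.12940599] [[ 0.10529372 -0.97288279  0.20594247]
 [-0.99442765 -0.10192975  0.02690695]
 [-0.00518564 -0.20762802 -0.97819411]] 55.882274393665305 261.4325192571974 196.13262588351796
[0.2569887  0.79370257 0.9315704 ] [[-0.91437758 -0.28675634  0.28580489]
 [-0.40483572  0.63947598 -0.65358894]
 [ 0.00465541 -0.71333111 -0.70081172]] 51.92270996519595 254.048050937493 194.29274837197073
[ 0.2332646  -0.57927114  0.22157453] [[-9.27691844e-01 -3.73345953e-01 -8.01754774e-04]
 [-3.73346803e-01  9.27690198e-01  1.74955486e-03]
 [ 9.05908178e-05  1.92238036e-03 -9.99998148e-01]] [ 0.19154717  0.96422421 -0.54741515] 0.1
```

View pics/top1.png

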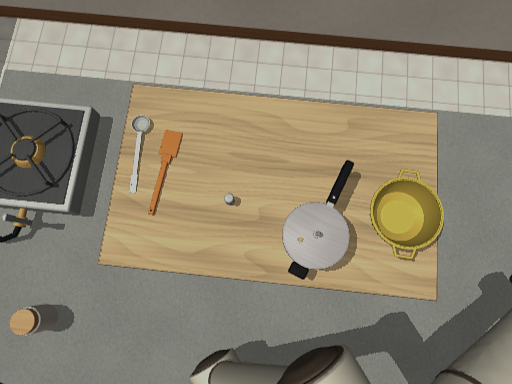

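View pics/side1.png

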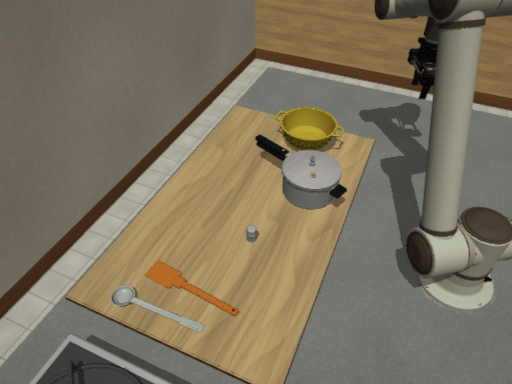

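The top view shows the weight at about (229,199), the vent at about (318,234), and the brass plug at (300,239). In the side view the weight is at about (251,233) and the vent at about (312,160). I'll enlarge these spots.

Run:
```python
from h import *
def crop(f,u,v):
    im=cv2.imread(f'pics/{f}.png'); return cv2.resize(im[v-18:v+19,u-25:u+25],(400,296),interpolation=cv2.INTER_CUBIC)
cv2.imwrite('pics/m.png',np.vstack([np.hstack([crop('top1',229,199),crop('top1',318,234)]),np.hstack([crop('side1',251,233),crop('side1',312,160)])]))
print(tri(('top1',229.5,199.5),('side1',251.5,233)),tri(('top1',318.5,234),('side1',312.5,155)))
```

```text
[0.56244339 0.11368811 0.04037746] [ 0.47187814 -0.14701823  0.17032524]
```

View pics/m.png

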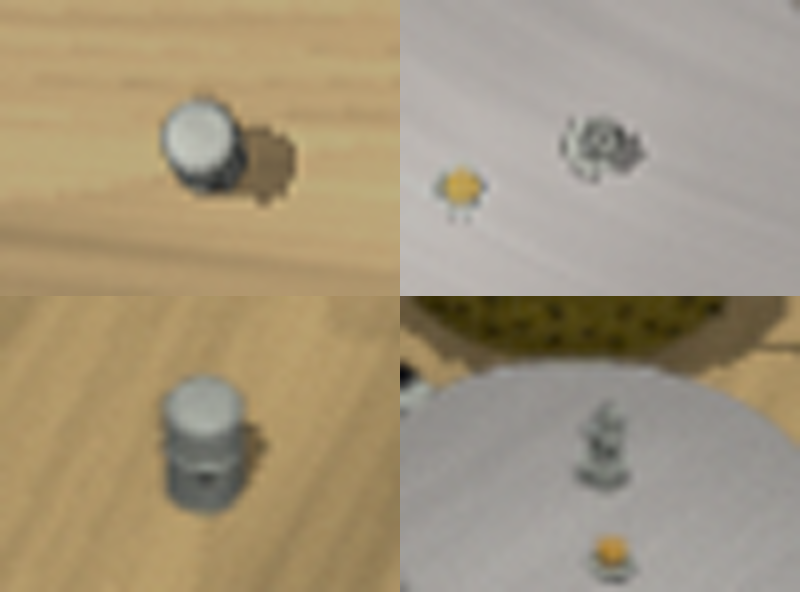

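```bash
cat >> h.py <<'E'
def delta(p):
    s=sense(); return np.array(s['ee_rot']).T@(np.array(p)-s['tcp_pos'])*100
E
python3 - <<'E'
from h import *
w=tri(('top1',228.6,197.6),('side1',251,228.4));v=tri(('top1',317.75,232.75),('side1',312.1,155.1))
print(w,v,atz('top1',228.6,197.6,.066),atz('side1',251,228.4,.066),atz('top1',317.75,232.75,.17),atz('side1',312.1,155.1,.17))
print(atz('top1',299.5,238.5,.14))
print(delta([w[0],w[1],.2]))
print(np.array(cams.capture('wrist')['tool_from_camera']))
E
```

```text
[0.5637656  0.11462937 0.06149215] [ 0.47372269 -0.1448214   0.17129295] [0.5637551  0.11425823 0.066     ] [0.56127659 0.11814543 0.066     ] [ 0.47350314 -0.1450499   0.17      ] [ 0.47447796 -0.1464101   0.17      ]
[ 0.45636978 -0.10092409  0.14      ]
[-56.56705748  52.02920146   2.25235236]
[[ 7.53661580e-04 -9.57815948e-01 -2.87381351e-01  7.93793498e-02]
 [ 9.99999715e-01  7.07071546e-04  2.65907866e-04  7.94368343e-04]
 [-5.14916181e-05 -2.87381470e-01  9.57816208e-01 -1.62206073e-01]
 [ 0.00000000e+00  0.00000000e+00  0.00000000e+00  1.00000000e+00]]
```

>>> step_arm:
  targets: "-1 1 0 0;-2 1.8 0 0;-2.8 2.6 0 0;-2.8 2.6 0 0;-2.8 2.6 0 0;-2.8 2.6 0 0;-2.8 2.6 0 0;-2.8 2.6 0 0;-2.8 2.6 0 0;-2.8 2.6 0 0;-2.8 2.6 0 0;-2.8 2.6 0 0"
  claw: 8.7

```text
time_s: 1.15
tcp_pos: [0.4136, -0.1949, 0.2226]
ee_rot: [[-0.928, -0.373, 0.0], [-0.373, 0.928, 0.0], [-0.0, 0.0, -1.0]]
wrist_force: [0.9, -0.9, 0.3]
gripper_width: 1.002
gripper_force: 0.0
```

>>> step_arm:
  targets: "-2.8 2.6 0 0;-2.8 2.6 0 0;-2.8 2.6 0 0;-2.8 2.6 0 0;-2.8 2.6 0 0;-2.8 2.5 0 0;-2.8 2.4 0 0;-2.8 2 1 0;-1.6 1.5 1 0;-1 1 1 0;0 0 0 0;0 0 0 0"

```text
time_s: 2.15
tcp_pos: [0.5609, 0.1042, 0.1913]
ee_rot: [[-0.927, -0.374, -0.003], [-0.374, 0.927, -0.001], [0.003, -0.0, -1.0]]
wrist_force: [0.0, -0.1, 0.3]
gripper_width: 1.003
gripper_force: 0.0
```

Run:
```python
from h import *
c=shot('wrist','w1'); print(delta([.5635,.115,.0365]), sense()['tcp_pos'],sense()['ee_rot'],sense()['joints'])
print(px('w1',[.5635,.115,.066]),px('w1',[.5635,.115,.018]))
```

```text
[-0.6619694   0.96205266 15.56871241] [0.56114901 0.10372908 0.19219937] [[-9.27667279e-01 -3.73405690e-01 -1.26871723e-03]
 [-3.73404920e-01  9.27668106e-01 -8.06472599e-04]
 [ 1.47808997e-03 -2.74392985e-04 -9.99998870e-01]] [ 2.67396834e+01  1.81727644e+01 -9.92924303e+00  9.69526518e-03
 -6.19837019e+01 -9.48184457e+01]
(np.float64(263.08828996706484), np.float64(188.0156592253181)) (np.float64(262.11544325368567), np.float64(177.3605612219984))
```

View pics/w1.png

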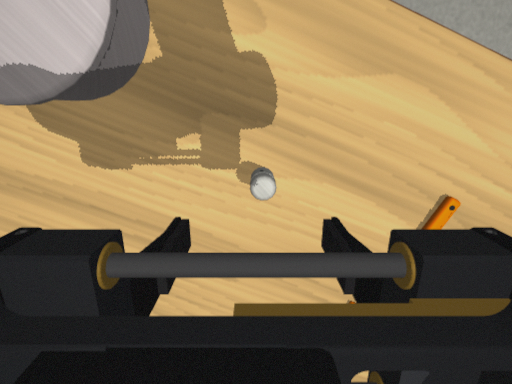

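Wrist view: the weight's top is at about (263,186), 2 px from the prediction. Both fingers are clear, so I'm descending.

Run:
```python
from h import *
im=cv2.imread('pics/w1.png')[160:206,240:290]; hsv=cv2.cvtColor(im,cv2.COLOR_BGR2HSV)
m=((hsv[...,1]<30)&(hsv[...,2]>130)).astype('uint8'); ys,xs=np.nonzero(m)
print(len(xs),xs.min()+240,xs.max()+240,ys.min()+160,ys.max()+160)
u,v=(xs.min()+xs.max())/2+240,ys.max()+160-(xs.max()-xs.min())/2
p=atz('w1',u,v,.066);print(u,v,p,delta([p[0],p[1],.0365]))
```

```text
440 251 275 174 199
263.0 187.0 [0.56245112 0.11446055 0.066     ] [-0.54452489  0.95117566 15.56888899]
```

>>> step_arm:
  targets: "-0.3 0.5 0 0;-0.3 0.45 1 0;0 0 2 0;0 0 2.5 0;0 0 2.5 0;0 0 2 0;0 0 1.8 0;0 0 1.5 0;0 0 1 0;0 0 0.7 0;0 0 0.5 0;0 0 0 0"

```text
time_s: 3.2
tcp_pos: [0.5635, 0.1152, 0.037]
ee_rot: [[-0.928, -0.373, -0.001], [-0.373, 0.928, -0.0], [0.001, 0.0, -1.0]]
wrist_force: [-0.1, 0.3, 0.9]
gripper_width: 1.002
gripper_force: 0.0
```

Run:
```python
from h import *
s=sense();print(s['tcp_pos'],s['wrist_force'],delta([.5627,.1147,.0365]))
```

```text
[0.56347512 0.11524501 0.03698747] [-0.1482307   0.31530095  0.85849511] [ 0.09221391 -0.02163235  0.04882113]
```

>>> step_arm:
  targets: "0.05 0 0.05 0;0 0 0 0;0 0 0 0;0 0 0 0;0 0 0 0;0 0 0 0;0 0 0 0;0 0 0 0;0 0 0 0;0 0 0 0"
  claw: 2

```text
time_s: 4.03
tcp_pos: [0.5633, 0.1152, 0.037]
ee_rot: [[-0.928, -0.374, -0.0], [-0.374, 0.928, -0.0], [0.0, -0.0, -1.0]]
wrist_force: [0.0, 0.4, -0.7]
gripper_width: 0.336
gripper_force: 30.0
```

>>> step_arm:
  targets: "0 0 0 0;0 0 0 0;0 0 0 0;0 0 -0.5 0;0 0 -1 0;0 0 -2 0;0 0 -2 0;0 0 -2 0;0 0 -2 0;0 0 -2 0;0 0 -2 0;0 0 -2 0"

```text
time_s: 5.03
tcp_pos: [0.563, 0.1151, 0.1941]
ee_rot: [[-0.928, -0.374, 0.001], [-0.374, 0.928, 0.0], [-0.001, 0.0, -1.0]]
wrist_force: [0.4, 0.1, -1.4]
gripper_width: 0.332
gripper_force: 30.0
```

Run:
```python
from h import *
s=sense();print(s['tcp_pos'],s['wrist_force'],s['gripper_width']*87,s['gripper_force'],delta([.474,-.1455,.23]))
shot('wrist','w2')
```

```text
[0.56301409 0.1151431  0.19406894] [ 0.44369216  0.09061858 -1.42050768] 28.89554442243539 29.99955273548756 [ 17.98924919 -20.85262949  -3.61227361]
```

View pics/w2.png

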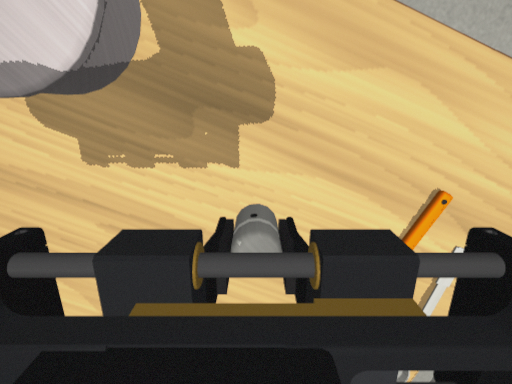

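The weight is held upright at about 29 mm opening. The wrist view shows its lower part centred between the pads, with the foot's front edge near (256,205). Next I move to hover over the vent.

>>> step_arm:
  targets: "0 0 -1.5 0;0.6 -0.7 -1.5 0;1.2 -1.4 -0.6 0;1.8 -2.1 0 0;2.2 -2.6 0 0;2.2 -2.6 0 0;2.2 -2.6 0 0;2.2 -2.6 0 0;2.2 -2.6 0 0;1.8 -2 0 0;1 -1.1 0 0;0.6 -0.5 0 0"

```text
time_s: 6.08
tcp_pos: [0.472, -0.1472, 0.2281]
ee_rot: [[-0.929, -0.371, -0.001], [-0.371, 0.929, 0.0], [0.0, 0.0, -1.0]]
wrist_force: [0.3, -0.2, -1.4]
gripper_width: 0.336
gripper_force: 30.0
```

>>> step_arm:
  targets: "0 0 0 0;0 0 0 0;0 0 0 0"

```text
time_s: 6.33
tcp_pos: [0.4741, -0.1444, 0.2281]
ee_rot: [[-0.927, -0.374, 0.0], [-0.374, 0.927, 0.0], [-0.0, 0.0, -1.0]]
wrist_force: [0.1, -0.5, -0.7]
gripper_width: 0.335
gripper_force: 30.0
```

Run:
```python
from h import *
a=[shot(n,n[0]+'3')['frame'] for n in('wrist','side','top')]
s=sense();R=np.array(s['ee_rot']);t=np.array(s['tcp_pos'])
print(t,s['wrist_force'],delta([.474,-.1455,.23]))
for f in('w3','s3','t3'):
  print(f,px(f,[.474,-.1455,.17]),px(f,t+R@[.015,0,.0185]),px(f,t+R@[0,0,.0185]))
def C(i,u,v,k,w=50,h=37): return cv2.resize(i[v-h:v+h,u-w:u+w],(w*2*k,h*2*k),interpolation=cv2.INTER_CUBIC)
w=C(a[0],256,200,4); b=C(a[1],312,150,4,50,37); cv2.imwrite('pics/m3.png',np.hstack([w,b]))
```

```text
[ 0.47432108 -0.14413262  0.22798527] [-0.632168   -0.05394974 -1.15788457] [ 0.08101778 -0.11471422 -0.20148484]
w3 (np.float64(253.58855071660602), np.float64(202.1713692978138)) (np.float64(254.74607400425754), np.float64(202.11212003425698)) (np.float64(254.7676755918359), np.float64(221.6111377311141))
s3 (np.float64(312.1574645727736), np.float64(155.31071318708302)) (np.float64(318.35830924033877), np.float64(145.3474423733342)) (np.float64(313.33675927845866), np.float64(145.22884182318447))
t3 (np.float64(317.9333099724977), np.float64(232.58149662369343)) (np.float64(321.51312522649977), np.float64(236.38091301853086)) (np.float64(319.69423987031155), np.float64(230.70608712349582))
```

View pics/m3.png

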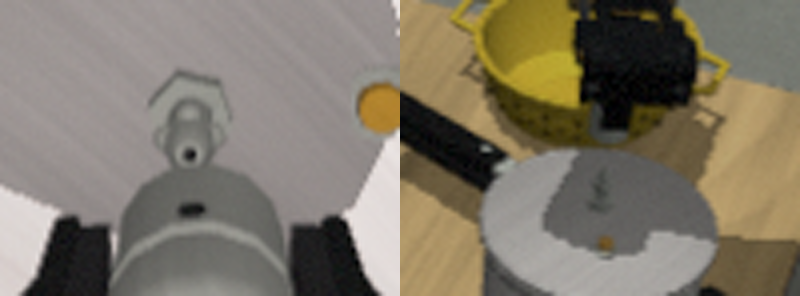

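Wrist crop: the vent tip is at full-frame (253.3,200.8), and the weight's foot has its centre column at 255.5 and front edge at row 203.8. The side crop shows the weight above the stud and nearly aligned. I'll work out the relative offset.

Run:
```python
from h import *
s=sense();R=np.array(s['ee_rot']);t=np.array(s['tcp_pos'])
v=atz('w3',253.3,200.8,.170); print(v)
f=atz('w3',255.5,203.8,t[2]-.0185)-R[:,0]*.015
print((R.T@(f-t))*100,'move cm',(R.T@(v-f))*100)
# side view check
v2=tri(('s3',311.6,155.5),('w3',253.3,200.8)); print(v2, t, delta([.474,-.1455,.23]))
```

```text
[ 0.47292847 -0.14619875  0.17      ]
[-0.12721815  0.053444    1.8499717 ] move cm [ 0.33391245 -0.19329953  3.94853825]
[ 0.47472894 -0.14594278  0.1679924 ] [ 0.47432108 -0.14413262  0.22798527] [ 0.08101778 -0.11471422 -0.20148484]
```

>>> step_arm:
  targets: "0.15 -0.16 0.4 0;0 0 0.8 0;0 0 0.7 0;0 0 0.5 0;0 0 0.3 0;0 0 0 0;0 0 0 0"

```text
time_s: 7.07
tcp_pos: [0.4732, -0.147, 0.2009]
ee_rot: [[-0.928, -0.374, -0.0], [-0.374, 0.928, -0.0], [0.0, -0.0, -1.0]]
wrist_force: [0.8, -0.3, -0.4]
gripper_width: 0.334
gripper_force: 30.0
```

Run:
```python
from h import *
a=[shot(n,n[0]+'4')['frame'] for n in('wrist','side')]
s=sense();R=np.array(s['ee_rot']);t=np.array(s['tcp_pos'])
print(t,s['wrist_force'],R.T@(np.array([.474,-.1455,.17])-t))
for f in('w4','s4'):
  for n,p in dict(tip=[.474,-.1455,.17],nutfoot=[.474,-.1455,.136],nuttop=[.474,-.1455,.144],edge=t+R@[.015,0,.0185],foot=t+R@[0,0,.0185]).items(): print(f,n,np.round(px(f,p),2))
def C(i,u,v,k,w,h): return cv2.resize(i[v-h:v+h,u-w:u+w],(w*2*k,h*2*k),interpolation=cv2.INTER_CUBIC)
cv2.imwrite('pics/m4.png',np.hstack([C(a[0],254,200,8,25,30),C(a[1],313,152,16,12,15)]))
```

```text
[ 0.47345055 -0.14704507  0.20131495] [ 0.6973277  -0.28065758 -0.28124636] [-0.00107062  0.0012396   0.03131505]
w4 tip [256.07 216.43]
w4 nutfoot [256.02 201.63]
w4 nuttop [256.03 204.74]
w4 edge [254.37 202.35]
w4 foot [254.38 221.91]
s4 tip [312.16 155.31]
s4 nutfoot [310.98 163.82]
s4 nuttop [311.26 161.85]
s4 edge [317.87 151.9 ]
s4 foot [312.94 151.77]
```

View pics/m4.png

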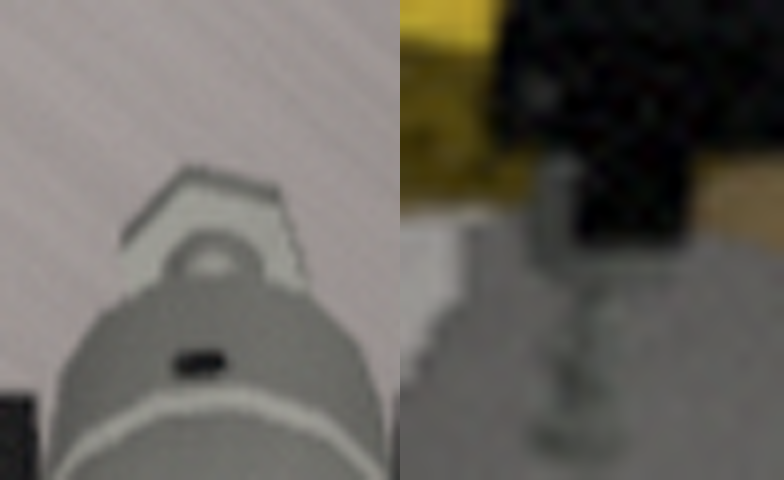

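Wrist crop: the stud and nut centre is at column ~255.2 and the weight's foot centre at ~255.8, so they are almost aligned. The side crop hints at an offset along tool x, so I'll check that numerically.

Run:
```python
from h import *
s=sense();R=np.array(s['ee_rot']);t=np.array(s['tcp_pos'])
for y in(.015,.03): print('finger',px('s4',t+R@[0,y,0]),px('s4',t+R@[.0095,y,0]),px('s4',t+R@[-.0095,y,0]))
for k in (-.015,.015): print(px('s4',t+R@[k,0,.0185]))
g=cv2.cvtColor(cv2.imread('pics/s4.png'),cv2.COLOR_BGR2GRAY)
print('     ',*range(303,324))
for y in range(143,164): print(y,*[f'{x:3d}' for x in g[y,303:324]])
```

```text
finger (np.float64(313.98153323642407), np.float64(150.02016541442418)) (np.float64(317.1707678179315), np.float64(150.10024071780853)) (np.float64(310.79335813775015), np.float64(149.94011671253523))
finger (np.float64(314.35848098292956), np.float64(153.1651016293356)) (np.float64(317.576999471614), np.float64(153.24643795081982)) (np.float64(311.14104149850886), np.float64(153.0837925757506))
(np.float64(308.0029300169964), np.float64(151.64832585331555))
(np.float64(317.8736765487289), np.float64(151.89707534598318))
      303 304 305 306 307 308 309 310 311 312 313 314 315 316 317 318 319 320 321 322 323
143  66  65  50  29  14  16  31  26   1   1   2   2   0  15   0   5  10   2   5  14  10
144  65  67  56  25   7  16  10   8   6   7  12   5   4  13   5   6   2   1   9  12   7
145  57  63  59  34  14  13  16   7   3   1   2  10   9   2   5   9   3   4   8  10   9
146  60  65  57  43  29  32  29  29  29   7  12   7   1   3   1   2  18  22  21  28  29
147  56  56  45  41  51  52  49  59  60  30   5   8   7   2   2   5  31  50  59  63  70
148  55  50  50  46  53  54  56  57  45  17
[... 664 characters left out ...]
 120  90  88  90  88  91  91  89  79  72  85  95  90  91  92  91  93  91  92  90  94
157  91  88  88  90  89  91  91  86  77  73  83  88  94  95  94  89  91  92  93  92  91
158  89  90  89  90  91  95  85  83  82  70  83  89  95  90  92  90  91  93  93  95  92
159  89  92  92  92  94  92  85  75  69  75  84  88  92  91  93  92  96  94  95  90  94
160  92  93  94  93  93  94  91  79  60  70  81  92  92  95  94  95  94  94  95  94  96
161  90  94  95  94  94  93  96  84  65  68  75  88  95  95  96  95  93  94  95  96  94
162  93  92  92  94  91  92  93  84  71  77  83  90  97  96  97  99  95  97  97  93  94
163  92  94  94  92  92  89  81  80  81  81  87  90  97  96  97  97  96  96  98  94  95
```

>>> step_arm:
  targets: "-0.09 -0.02 0.3 0;0 0 0.3 0;0 0 0.3 0;0 0 0.2 0;0 0 0.2 0;0 0 0.1 0;0 0 0 0;0 0 0 0"

```text
time_s: 7.83
tcp_pos: [0.4741, -0.1469, 0.187]
ee_rot: [[-0.928, -0.374, -0.0], [-0.374, 0.928, -0.0], [0.0, -0.0, -1.0]]
wrist_force: [0.4, -0.3, -1.4]
gripper_width: 0.333
gripper_force: 30.0
```

>>> step_arm:
  targets: "0 0 0.1 0;0 0 0.1 0;0 0 0.1 0;0 0 0.1 0;0 0 0.1 0;0 0 0.1 0;0 0 0 0;0 0 0 0"

```text
time_s: 8.5
tcp_pos: [0.474, -0.1468, 0.181]
ee_rot: [[-0.928, -0.374, -0.0], [-0.374, 0.928, 0.0], [0.0, 0.0, -1.0]]
wrist_force: [-0.9, 1.2, -1.5]
gripper_width: 0.338
gripper_force: 30.0
```

>>> step_arm:
  targets: "0 0.05 0 0;0 0 0 0;0 0 0 0;0 0 0 0"

```text
time_s: 8.83
tcp_pos: [0.4739, -0.1464, 0.1811]
ee_rot: [[-0.928, -0.373, 0.0], [-0.373, 0.928, 0.0], [-0.0, -0.0, -1.0]]
wrist_force: [-0.3, 0.5, -0.5]
gripper_width: 0.331
gripper_force: 30.0
```

Run:
```python
from h import *
s=sense();R=np.array(s['ee_rot']);print(s['tcp_pos'],R.T@s['wrist_force'])
```

```text
[ 0.47390871 -0.14636187  0.18111131] [0.07963322 0.53254512 0.5145893 ]
```

>>> step_arm:
  targets: "0 0 0.1 0;0 0 0.1 0;0 0 0.1 0;0 0 0.1 0;0 0 0 0;0 0 0 0"

```text
time_s: 9.33
tcp_pos: [0.4737, -0.1464, 0.1768]
ee_rot: [[-0.928, -0.373, -0.001], [-0.373, 0.928, -0.0], [0.001, 0.0, -1.0]]
wrist_force: [-0.4, -0.3, -0.7]
gripper_width: 0.336
gripper_force: 30.0
```

Run:
```python
from h import *
s=sense();R=np.array(s['ee_rot']);print(s['tcp_pos'],R.T@s['wrist_force'])
```

```text
[ 0.47371226 -0.14641837  0.17684442] [ 0.45355299 -0.13782784  0.67023891]
```

>>> step_arm:
  targets: "0 0 0.1 0;0 0 0.1 0;0 0 0.05 0;0 0 0 0"

```text
time_s: 9.67
tcp_pos: [0.4738, -0.1466, 0.1749]
ee_rot: [[-0.928, -0.374, -0.0], [-0.374, 0.928, -0.001], [0.0, -0.0, -1.0]]
wrist_force: [-2.1, -2.2, 1.6]
gripper_width: 0.338
gripper_force: 30.0
```

>>> step_arm:
  targets: "0 0 0.05 0;0 0 0.05 0;0 0 0.05 0;0 0 0 0"

```text
time_s: 10.0
tcp_pos: [0.4742, -0.1468, 0.1742]
ee_rot: [[-0.927, -0.374, 0.001], [-0.374, 0.927, -0.001], [-0.001, -0.001, -1.0]]
wrist_force: [-2.5, -1.2, 6.5]
gripper_width: 0.333
gripper_force: 30.0
```

>>> step_arm:
  targets: "0 0 0.05 0;0 0 0.05 0;0 0 0.05 0;0 0 0 0"

```text
time_s: 10.33
tcp_pos: [0.4745, -0.1469, 0.1734]
ee_rot: [[-0.927, -0.374, 0.002], [-0.374, 0.927, -0.001], [-0.001, -0.002, -1.0]]
wrist_force: [-2.7, -1.2, 9.1]
gripper_width: 0.336
gripper_force: 30.0
```

>>> step_arm:
  targets: "0.05 0 0 0;0 0 0.05 0;0 0 0.05 0;0 0 0.05 0;0 0 0 0"

```text
time_s: 10.75
tcp_pos: [0.4737, -0.1469, 0.171]
ee_rot: [[-0.928, -0.374, 0.001], [-0.374, 0.928, -0.001], [-0.001, -0.001, -1.0]]
wrist_force: [-1.5, -2.8, 1.7]
gripper_width: 0.337
gripper_force: 30.0
```

>>> step_arm:
  targets: "0 0 0.05 0;0 0 0.05 0;0 0 0.05 0;0 0 0 0"

```text
time_s: 11.08
tcp_pos: [0.4731, -0.1466, 0.1674]
ee_rot: [[-0.928, -0.373, -0.001], [-0.373, 0.928, 0.0], [0.001, 0.001, -1.0]]
wrist_force: [1.0, -5.3, -5.4]
gripper_width: 0.336
gripper_force: 30.0
```

>>> step_arm:
  targets: "0 0 0.05 0;0 0 0.05 0;0 0 0.05 0;0 0 0 0"

```text
time_s: 11.42
tcp_pos: [0.4732, -0.1466, 0.1667]
ee_rot: [[-0.928, -0.373, -0.001], [-0.373, 0.928, -0.0], [0.001, 0.0, -1.0]]
wrist_force: [-0.1, -4.5, -3.8]
gripper_width: 0.339
gripper_force: 30.0
```

>>> step_arm:
  targets: "0.02 -0.04 0.05 0;0 0 0.05 0;0 0 0.05 0;0 0 0 0"

```text
time_s: 11.75
tcp_pos: [0.4733, -0.1468, 0.1655]
ee_rot: [[-0.928, -0.373, -0.0], [-0.373, 0.928, 0.0], [0.0, 0.0, -1.0]]
wrist_force: [-0.2, -2.9, -3.1]
gripper_width: 0.336
gripper_force: 30.0
```

>>> step_arm:
  targets: "0 0 0.05 0;0 0 0.05 0;0 0 0.05 0;0 0 0 0"

```text
time_s: 12.08
tcp_pos: [0.4735, -0.1468, 0.1648]
ee_rot: [[-0.927, -0.374, 0.001], [-0.374, 0.927, 0.0], [-0.001, -0.0, -1.0]]
wrist_force: [-4.0, -0.0, 4.3]
gripper_width: 0.335
gripper_force: 30.0
```

>>> step_arm:
  targets: "0 0 0.05 0;0 0 0.05 0;0 0 0 0;0 0 0 0"

```text
time_s: 12.42
tcp_pos: [0.4737, -0.1469, 0.1647]
ee_rot: [[-0.927, -0.374, 0.001], [-0.374, 0.927, -0.0], [-0.001, -0.001, -1.0]]
wrist_force: [-4.7, 1.1, 9.4]
gripper_width: 0.33
gripper_force: 30.0
```

Home: z stalled at the predicted height while the force rises. I'll press slightly firmer and verify.

>>> step_arm:
  targets: "0.04 0.02 0.05 0;0 0 0.05 0;0 0 0.04 0;0 0 0 0;0 0 0 0;0 0 0 0"

```text
time_s: 12.92
tcp_pos: [0.4739, -0.147, 0.1646]
ee_rot: [[-0.927, -0.375, 0.003], [-0.375, 0.927, -0.001], [-0.003, -0.002, -1.0]]
wrist_force: [-6.5, 1.8, 14.4]
gripper_width: 0.335
gripper_force: 30.0
```

Run:
```python
from h import *
a=[shot(n,n[0]+'5')['frame'] for n in('side','wrist')]
s=sense();print(s['tcp_pos'],s['wrist_force'],s['moment'],s['gripper_force'])
cv2.imwrite('pics/m5.png',np.hstack([cv2.resize(a[0][90:240,230:365],(405,450)),cv2.resize(a[1][140:290,190:320],(390,450))]))
```

```text
[ 0.47389373 -0.14697751  0.1645289 ] [-5.81090326  1.05923429 14.61764789] [ 0.558539    1.80080741 -0.02795155] 29.995278972120826
```

View pics/m5.png

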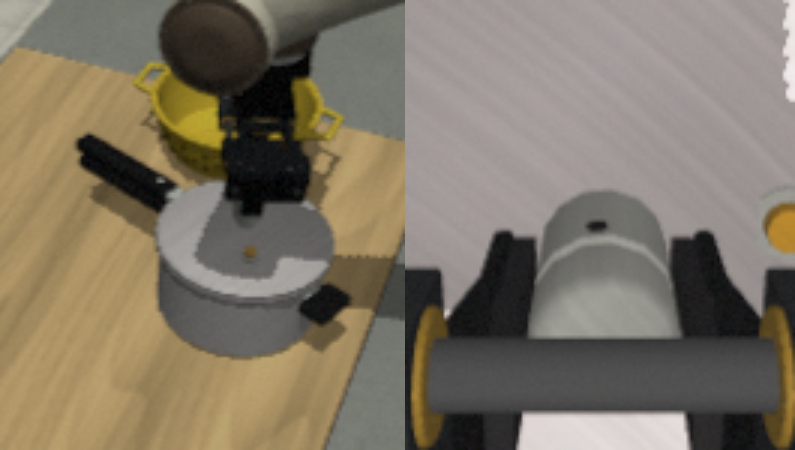

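The weight sits down over the nut and is still gripped, with the cooker in place. It dropped the expected 10 mm past the catch and is held at about 15 N.

```bash
python3 -c "
from station import r
print(r.finish_job())"
```

```text
the job is handed in; nothing more can be done
None
```

I handed the job in with the weight pushed past the catch and fully home on the vent pipe, still gripped and pressed down at about 15 N; the cooker stayed in place and the utensils were not touched.

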